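# Hole saws from the drip board back onto their fitted rail

### The job

The row of four hole saws has dried on the wooden drip board: move it back to the aluminium tool rail so that the row follows the order of the rail's plugs, each saw over the plug that fits its bore (the wider the saw, the thicker its plug). Lift each one by its shank and lower it gently, without dropping it or tipping it over, until its teeth rest on the rail all round; leave the oil can and the open primer tin standing where they are.

Things in the scene. Friction and masses are not known exactly. Their poses are not given: they have to be found in the camera images.
- saw_32: Red hole saw, 32 mm across: cup open below, 42 high, 24 mm clear inside, 37 deep; round steel shank 12 mm thick on top, free from 48 to 84 above the teeth (grip at about 72, from above). Origin: centre of the toothed rim; z up. Starts teeth down over a dowel (12 thick, 31 high; four, 75 apart in a row) of the fixed wooden drip board, 85x310x18.
- saw_41: Brass-yellow hole saw, 41 mm across: cup open below, 42 high, 33 mm clear inside, 37 deep; round steel shank 12 mm thick on top, free from 48 to 84 above the teeth (grip at about 72, from above). Origin: centre of the toothed rim; z up. Starts teeth down over a dowel (12 thick, 31 high; four, 75 apart in a row) of the fixed wooden drip board, 85x310x18.
- saw_51: Blue hole saw, 51 mm across: cup open below, 42 high, 43 mm clear inside, 37 deep; round steel shank 12 mm thick on top, free from 48 to 84 above the teeth (grip at about 72, from above). Origin: centre of the toothed rim; z up. Starts teeth down over a dowel (12 thick, 31 high; four, 75 apart in a row) of the fixed wooden drip board, 85x310x18.
- saw_60: Grey hole saw, 60 mm across: cup open below, 42 high, 52 mm clear inside, 37 deep; round steel shank 12 mm thick on top, free from 48 to 84 above the teeth (grip at about 72, from above). Origin: centre of the toothed rim; z up. Starts teeth down over a dowel (12 thick, 31 high; four, 75 apart in a row) of the fixed wooden drip board, 85x310x18.
- plug_32: Fixed beech plug for the 32 mm saw: upright, 19 mm thick, 28 high (lower 14 straight, tapered above), bolt head on top; fits that saw's bore with some 3 mm play. One of four (19, 28, 38, 47 thick), 75 apart in a row in any order on a fixed aluminium rail 85x310x16. Origin: centre of its underside, on the rail's top face (z 0.016), where a seated saw's origin comes; z up.
- plug_41: Fixed beech plug for the 41 mm saw: upright, 28 mm thick, 28 high (lower 14 straight, tapered above), bolt head on top; fits that saw's bore with some 3 mm play. One of four (19, 28, 38, 47 thick), 75 apart in a row in any order on a fixed aluminium rail 85x310x16. Origin: centre of its underside, on the rail's top face (z 0.016), where a seated saw's origin comes; z up.
- plug_51: Fixed beech plug for the 51 mm saw: upright, 38 mm thick, 28 high (lower 14 straight, tapered above), bolt head on top; fits that saw's bore with some 3 mm play. One of four (19, 28, 38, 47 thick), 75 apart in a row in any order on a fixed aluminium rail 85x310x16. Origin: centre of its underside, on the rail's top face (z 0.016), where a seated saw's origin comes; z up.
- plug_60: Fixed beech plug for the 60 mm saw: upright, 47 mm thick, 28 high (lower 14 straight, tapered above), bolt head on top; fits that saw's bore with some 3 mm play. One of four (19, 28, 38, 47 thick), 75 apart in a row in any order on a fixed aluminium rail 85x310x16. Origin: centre of its underside, on the rail's top face (z 0.016), where a seated saw's origin comes; z up.
- oil_can: Small copper-coloured pump oil can with a thin curved spout, 68 x 97 mm, 137 mm high, standing on the bench to the right of the work; a bystander. Origin: on its underside.
- primer_tin: Small open grey tin with orange primer in it and orange runs down its side, 71 mm across, 83 mm high, standing on the bench to the left of the work, behind the vice; a bystander. Origin: centre of its underside.

How it is judged:
At the end, for the whole second after the job is handed in: Each of the four hole saws stands upright (within 0.1 rad) on the plug of its own size, axis within 8 mm of the plug's and teeth within 4 mm of the rail's top face, released and at rest (horizontal distance between saw_32 and plug_32 below 0.008 m and z of saw_32 in the frame of plug_32 below 0.004 m and angle between each of saw_32, saw_41, saw_51, saw_60's own z axis and vertical below 0.1 rad and linear speed of each of saw_32, saw_41, saw_51, saw_60 below 0.02 m/s and contact force between each of saw_32, saw_41, saw_51, saw_60 and the fingers below 0.1 N and horizontal distance between saw_41 and plug_41 below 0.008 m and z of saw_41 in the frame of plug_41 below 0.004 m and horizontal distance between saw_51 and plug_51 below 0.008 m and z of saw_51 in the frame of plug_51 below 0.004 m and horizontal distance between saw_60 and plug_60 below 0.008 m and z of saw_60 in the frame of plug_60 below 0.004 m); the robot touches nothing.
It fails at once if the oil can is knocked (moved by more than 25 mm or tipped) (distance of oil_can from where it was at the start of the episode above 0.025 m or angle between oil_can's own z axis and vertical above 0.4 rad).
It fails at once if the primer tin is knocked (moved by more than 25 mm or tipped) (distance of primer_tin from where it was at the start of the episode above 0.025 m or angle between primer_tin's own z axis and vertical above 0.4 rad).
It fails at once if a saw is dropped (faster than 0.6 m/s while not held: a fall of about 18 mm) ((linear speed of saw_32 above 0.6 m/s and contact force between saw_32 and the fingers below 0.1 N) or (linear speed of saw_41 above 0.6 m/s and contact force between saw_41 and the fingers below 0.1 N) or (linear speed of saw_51 above 0.6 m/s and contact force between saw_51 and the fingers below 0.1 N) or (linear speed of saw_60 above 0.6 m/s and contact force between saw_60 and the fingers below 0.1 N)).
It fails at once if a saw is tipped over (more than 0.7 rad) (angle between any of saw_32, saw_41, saw_51, saw_60's own z axis and vertical above 0.7 rad).
It also fails if it takes over 90 s, if anything falls off the work surface, if the arm or the gripper's body presses on something with over 40 N, if the wrist force passes 120 N, or if a joint passes its speed limit or range.

### The arm

A 7-joint arm with a two-finger parallel gripper is mounted at the origin on a cart in front of the work surface, level with it; the furniture and walls round the work are solid. World frame = base frame: x ahead of the robot, y to its left, z up, the work surface at z = 0. Lengths are in m, angles in rad, forces in N, time in s.
With the tool pointing down it reaches from about 0.35 to 0.9 m from the base axis. Payload 8.1 kg.
Tool frame: the origin (TCP) lies between the finger pads; the fingertips stand 22 mm ahead of it and the grasp point (between the pads) lies 3 mm ahead of it (arm.tip_reach is the distance from the TCP to the fingertips, in m); z points along the fingers, y is the line along which they close (so a half turn about z gives the same grasp; the last joint's range is limited). The gripper opens to 92 mm and grips with 3 to 60 N. Pads are 19 mm wide; open, the fingers measure 130 mm over their backs; the gripper's body (75 mm by 190 mm) begins 47 mm behind the grasp point.
Start: joints at [-1.38, 0.434, 0.025, 1.573, -0.012, 1.134, -0.075], TCP at [0.181, 0.598, 0.249] pointing down, gripper open.
Joint ranges: [-2.62, 2.62], [-0.44, 2.09], [-1.27, 1.32], [0.08, 2.57], [-1.32, 4.46], [0.12, 2], [-2.74, 2.74]. Speed limits (rad/s): [2.22, 2.22, 3.01, 3.01, 3.14, 3.14, 3.14].

### API

Orientations are given as a rotation vector (axis times angle).
In Python, from cell import telemetry, vision, job, arm gives the robot as it stands. The module is installed in compiled form; this text tells all that it offers.
- The arm moves only by the shell command python3 -m creep 'ROWS' [FORCE]. ROWS is text: rows parted by semicolons, each of 7 numbers parted by spaces: the finger opening in cm, from 0 to 9.18, then the shift along the tool's x, y, z in cm, then the turn, a rotation vector about the tool's x, y, z in degrees. A call has 1 to 5 rows; each row is the pose to reach, as a shift and turn from the pose commanded when the call began, along the tool's axes at that moment; what a row does not reach only later rows make up. A row lasts 1/8 s, in which the tool goes at most 62.5 mm and 10.7 degrees, less where a joint would pass 70% of its speed; a pose out of reach is approached as far as the arm can. A call with a gripper value outside its range is refused whole. The fingers move at their own pace and stop on an object; FORCE is the grip in N (left out, the last holds). Time passes only in rows, so rows that repeat a pose let the fingers close. It gives the time, the measured TCP pose, the force, the opening and the grip force at its end, in the units of the state.
- telemetry.observe(): the state, without advancing time (a new reading comes with each control period).
- vision.get_image(name): name is "scene" or "top" or "wrist"; returns the picture (384x512x3 uint8, red, green, blue); there is no depth.
- vision.camera_info(name): a dict with "fov_y" (degrees; the focal length in pixels is half the picture's height over the tangent of half this angle, whatever the lens; pixels are square), "cx", "cy" (the principal point, pixels), "extrinsics" (4x4, takes a point from camera to world coordinates). Camera axes: x right, y down, z forward; pixel columns grow to the right and rows downward; lengths in m; the calibration is good to about 2 mm. A picture is of the moment at which its call begins: read the wrist's pose just before it. camera_info takes no time and is no camera call; for the wrist camera it gives the pose at the moment of the call.
- job.sign_off(): hands the job in; it is judged then, once.
The state is a dict: "clock": time; "joints": joint angles; "dq": joint speeds; "joint_efforts": joint torques, N m; "position": TCP position; "ee_rot": TCP orientation; "force": force on the tool from outside, world axes, zero at the start; "ft_torque": the same for the moment, N m; "width": opening from 0.0 (shut) to 1.0 (fully open); "gripper_force": force on a finger pad.
Only numpy, scipy, OpenCV 4.12 (cv2) and the standard library are available. Lean on these libraries where they do the work, as an engineer would, in place of code of your own. Each camera call takes 0.05 s, during which the arm holds its last target. There are 200 camera calls.

## Working session

There is one attempt and no reset: what is moved stays moved. The work goes in short steps, Python scripts to look and compute and a shell command to move; the robot and the scene stay as the last step left them, time stands still between calls to the robot, and variables do not carry over. Pictures are saved under pics/ and viewed, at most 14 in all, crops included, and the job is handed in when it is done.

```bash
mkdir -p pics; python3 - <<'E'
from cell import telemetry, vision, job, arm
import cv2,numpy as np
print(telemetry.observe(), arm.tip_reach)
for n in("top","scene","wrist"):
    c=vision.camera_info(n);print(n,c["fov_y"],c["cx"],c["cy"],np.round(c["extrinsics"],4).tolist())
    cv2.imwrite(f"pics/{n}0.png",vision.get_image(n)[:,:,::-1])
E
```

```text
{'clock': 0.0, 'joints': array([-1.37964523,  0.43526554,  0.02500741,  1.5741022 , -0.0115772 ,
        1.13402464, -0.07511423]), 'dq': array([-3.12567446e-05, -1.78412459e-03,  1.12033362e-03, -8.75051513e-05,
       -3.65141909e-04, -1.30526541e-03, -1.18352487e-03]), 'joint_efforts': array([ 3.44634364e-04, -6.67845011e+01,  9.85089093e-01, -3.14455390e+01,
       -6.06856006e-02,  4.27905063e-02,  1.50621149e-04]), 'position': array([0.18090247, 0.59773546, 0.24791696]), 'ee_rot': array([-4.59921557e-01, -3.10768535e+00,  2.59845409e-03]), 'force': array([-1.25838597,  0.45825966,  1.0200577 ]), 'ft_torque': array([-0.01582346, -0.01643036,  0.04448221]), 'gripper_force': 0.0, 'width': 1.0000064735317493} 0.022
top 53.946363485010345 263.745641340434 189.08553411245876 [[0.0138, -0.9941, 0.1079, 0.4589], [-0.9999, -0.0143, -0.0041, 0.0555], [0.0056, -0.1078, -0.9942, 0.9337], [0.0, 0.0, 0.0, 1.0]]
scene 53.29040689430632 249.28073443749656 187.55037223232569 [[0.6797, -0.4319, 0.5929, -0.0872], [-0.7333, -0.3834, 0.5614, -0.548], [-0.0152, -0.8164, -0.5773, 0.6589], [0.0, 0.0, 0.0, 1.0]]
wrist 63.932925218216695 253.19390411027177 186.03137771884508 [[0.2896, 0.9107, 0.2944, 0.1003], [0.9571, -0.275, -0.0909, 0.6233], [-0.0018, 0.3081, -0.9513, 0.383], [0.0, 0.0, 0.0, 1.0]]
```

View pics/top0.png

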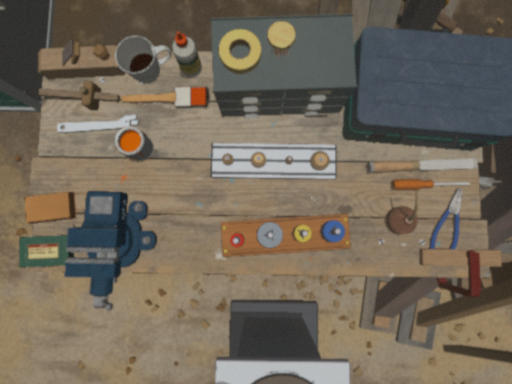

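View pics/scene0.png

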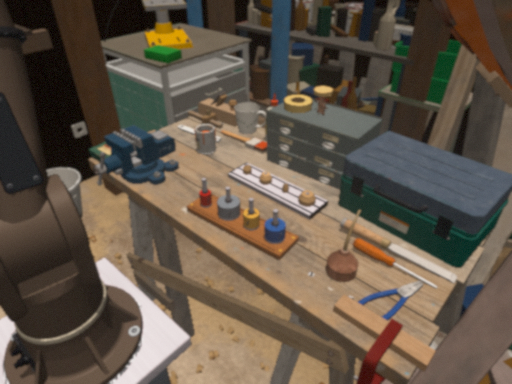

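Top view: saws red (237,240), grey (269,235), yellow (303,233) and blue (334,231) on the board. Plugs at about (228,159), (259,159), (289,159) and (320,159). Oil can (402,220) and tin (130,140) are clear of both rows. Next: rough positions.

```bash
cat > h.py <<'E'
from cell import telemetry, vision, job, arm
import cv2,numpy as np
from scipy.spatial.transform import Rotation as R
def cast(n,uv,z,ci=None):
    c=ci or vision.camera_info(n);f=192/np.tan(np.radians(c["fov_y"])/2);E=np.array(c["extrinsics"])
    d=E[:3,:3]@[(uv[0]-c["cx"])/f,(uv[1]-c["cy"])/f,1];o=E[:3,3]
    return o+d*(z-o[2])/d[2]
def pos():
    s=telemetry.observe();print("t",s["clock"],"tcp",s["position"].round(4),"axes",R.from_rotvec(s["ee_rot"]).as_matrix().round(3).tolist(),"F",s["force"].round(1),"w",round(s["width"],3),"g",round(s["gripper_force"],1))
    return s
def delta(target):  # cm in tool axes
    s=telemetry.observe();return (R.from_rotvec(s["ee_rot"]).as_matrix().T@(np.array(target)-s["position"])*100).round(2)
def grab(n,name):
    ci=vision.camera_info(n);im=vision.get_image(n)[:,:,::-1].copy();cv2.imwrite(f"pics/{name}.png",im);return im,ci
E
python3 - <<'E'
from h import *
im=cv2.imread("pics/top0.png")
for k,p in dict(red=(237,240),grey=(269,235),yel=(303,233),blue=(334,231)).items(): print(k,cast("top",p,.06).round(3))
for p in [(228,159),(259,159),(289,159),(320,159)]: print(cast("top",p,.044).round(3))
cv2.imwrite("pics/crop.png",cv2.resize(im[130:265,195:435],None,fx=3.3,fy=3.3,interpolation=cv2.INTER_CUBIC))
E
```

```text
red [0.435 0.112 0.06 ]
grey [0.448 0.038 0.06 ]
yel [ 0.453 -0.04   0.06 ]
blue [ 0.459 -0.111  0.06 ]
[0.627 0.138 0.044]
[0.628 0.064 0.044]
[ 0.629 -0.008  0.044]
[ 0.63  -0.082  0.044]
```

View pics/crop.png

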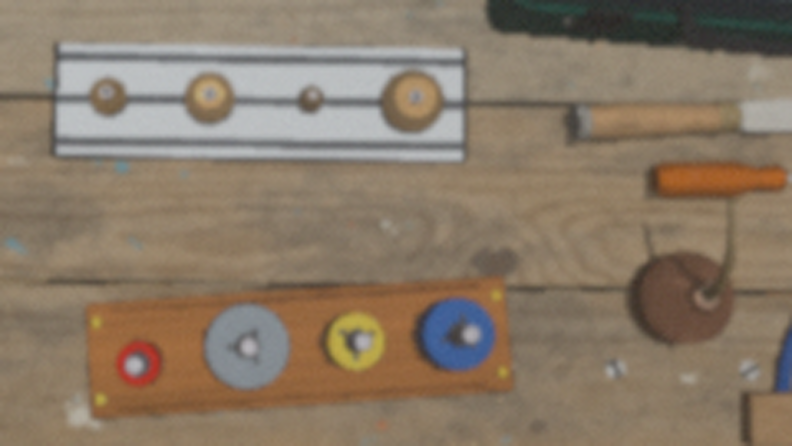

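The crop shows the plugs left to right as medium-small, large-medium, smallest and largest, so 41, 51, 32, 60. The saws are red, grey, yellow, blue. I'm moving the wrist over the work for a closer look.

```bash
python3 -m creep '9 -20 -25 -3 0 0 -16.8;9 -20 -25 -3 0 0 -16.8;9 -20 -25 -3 0 0 -16.8;9 -20 -25 -3 0 0 -16.8;9 -20 -25 -3 0 0 -16.8'; python3 - <<'E'
from h import *
pos();print(delta((.42,0,.28)))
E
```

```text
clock: 0.78
position: [0.2972, 0.3073, 0.278]
ee_rot: [0.001, 3.141, 0.0]
force: [0.9, 1.1, -0.3]
width: 0.98
gripper_force: 0.0
t 0.775 tcp [0.2972 0.3073 0.278 ] axes [[-1.0, 0.001, 0.0], [0.001, 1.0, 0.0], [-0.0, 0.0, -1.0]] F [ 0.9  1.1 -0.3] w 0.98 g 0.0
[-12.31 -30.72  -0.2 ]
```

```bash
python3 -m creep '4 -12.3 -30.5 0 0 0 0;4 -12.3 -30.5 0 0 0 0;4 -12.3 -30.5 0 0 0 0;4 -12.3 -30.5 0 0 0 0;4 -12.3 -30.5 0 0 0 0'; python3 -m creep '4 0 0 0 0 0 0;4 0 0 0 0 0 0;4 0 0 0 0 0 0'; python3 - <<'E'
from h import *
pos();im,ci=grab("wrist","w1");np.save("w1.npy",ci);print(np.round(ci["extrinsics"],4).tolist())
E
```

```text
clock: 1.4
position: [0.4137, 0.0175, 0.2781]
ee_rot: [0.0, 3.141, 0.001]
force: [0.7, 1.7, 1.0]
width: 0.484
gripper_force: 0.0
clock: 1.78
position: [0.413, 0.0207, 0.2777]
ee_rot: [0.003, -3.141, -0.0]
force: [-0.1, -0.4, -0.4]
width: 0.435
gripper_force: 0.0
t 1.775 tcp [0.413  0.0207 0.2777] axes [[-1.0, -0.002, -0.0], [-0.002, 1.0, 0.0], [0.0, 0.0, -1.0]] F [-0.1 -0.4 -0.4] w 0.435 g 0.0
[[-0.0017, 0.9516, 0.3075, 0.3288], [1.0, 0.0017, 0.0002, 0.0216], [-0.0003, 0.3075, -0.9516, 0.4128], [0.0, 0.0, 0.0, 1.0]]
```

View pics/w1.png

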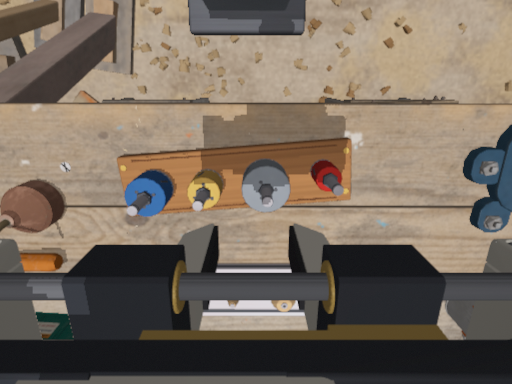

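The wrist view shows shank tops at about blue (134,205), yellow (199,204), grey (266,199) and red (339,189). I'll take the matching view of the rail, placing it at the same spot in the image so that calibration bias cancels.

```bash
python3 -m creep '4 -18 2.5 0 0 0 0;4 -18 2.5 0 0 0 0;4 -18 2.5 0 0 0 0;4 -18 2.5 0 0 0 0;4 -18 2.5 0 0 0 0';  python3 -m creep '4 0 0 0 0 0 0;4 0 0 0 0 0 0'; python3 - <<'E'
from h import *
pos();im,ci=grab("wrist","w2");np.save("w2.npy",ci)
a=cv2.imread("pics/w1.png")[140:225,110:360];b=im[130:215,110:400]
a=cv2.resize(a,None,fx=2.7,fy=2.7,interpolation=cv2.INTER_CUBIC);b=cv2.resize(b,None,fx=2.7,fy=2.7,interpolation=cv2.INTER_CUBIC)
c=np.zeros((470,790,3),np.uint8);c[:a.shape[0],:a.shape[1]]=a;c[235:235+b.shape[0],:b.shape[1]]=b;cv2.imwrite("pics/ab.png",c)
E
```

```text
clock: 2.45
position: [0.5927, 0.045, 0.2772]
ee_rot: [0.001, -3.14, 0.001]
force: [-0.2, -0.2, 0.2]
width: 0.437
gripper_force: 0.0
clock: 2.7
position: [0.5927, 0.0445, 0.2785]
ee_rot: [0.001, 3.141, 0.001]
force: [-0.3, 0.1, -0.1]
width: 0.433
gripper_force: 0.0
t 2.7 tcp [0.5927 0.0445 0.2785] axes [[-1.0, 0.0, 0.001], [0.0, 1.0, 0.001], [-0.001, 0.001, -1.0]] F [-0.3  0.1 -0.1] w 0.433 g 0.0
```

View pics/ab.png

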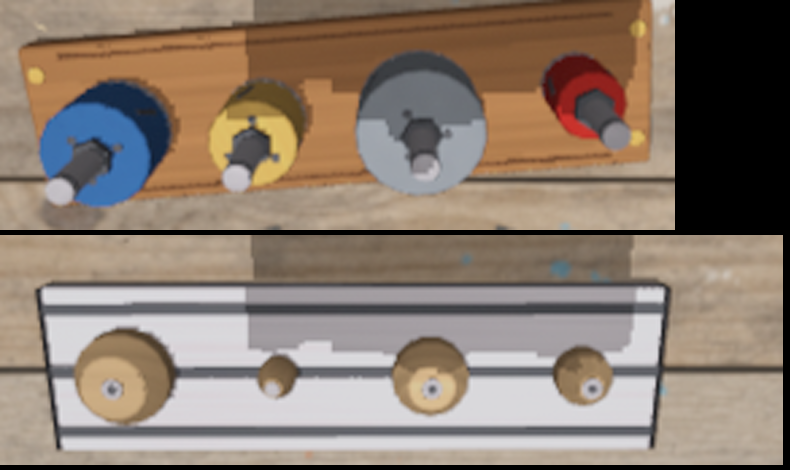

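```bash
cat > m.py <<'E'
from h import *
def spot(im,seed,r,thr=None):
    x,y=map(int,seed);g=im[y-r:y+r+1,x-r:x+r+1].min(2).astype(float)
    t=thr or (0.55*g.max()+0.45*np.median(g))
    n,l,st,c=cv2.connectedComponentsWithStats((g>t).astype(np.uint8))
    k=min(range(1,n),key=lambda i:np.hypot(*(c[i]-r))-0.2*min(st[i,4],30));return c[k]+[x-r,y-r],st[k,4],g.max(),np.median(g)
def line(P):  # fit of equally spaced row
    P=np.array(P)[:,:2];k=np.arange(4);q=np.polyfit(k,P,1);F=np.outer(k,q[0])+q[1]
    print("pitch",np.hypot(*q[0]).round(4),"yaw",np.degrees(np.arctan2(*q[0])).round(2));return F
E
python3 - <<'E'
from m import *
c1=np.load("w1.npy",allow_pickle=True).item();c2=np.load("w2.npy",allow_pickle=True).item()
i1=cv2.imread("pics/w1.png");i2=cv2.imread("pics/w2.png")
P=[]
for k,s in dict(blue=(132,210),yel=(197.5,206),grey=(267,202),red=(338,189)).items():
    uv,a,mx,md=spot(i1,s,5);p=cast("wrist",uv,.102,c1);P.append(p);print(k,uv.round(1),a,mx,md,p.round(4))
print(line(P).round(4))
P=[]
for k,s in dict(p60=(151.5,187),p32=(211,187),p51=(270,187),p41=(329,187)).items():
    uv,a,mx,md=spot(i2,s,4);p=cast("wrist",uv,.047,c2);P.append(p);print(k,uv.round(1),a,mx,md,p.round(4))
print(line(P).round(4))
E
```

```text
blue [131.3 210.4] 53 194.0 176.0 [ 0.4574 -0.1112  0.102 ]
yel [196.9 204.7] 39 201.0 182.0 [ 0.4506 -0.0393  0.102 ]
grey [268.8 204.1] 26 193.0 149.0 [0.4497 0.0386 0.102 ]
red [336.6 189. ] 22 142.0 132.0 [0.4324 0.1105 0.102 ]
pitch 0.0747 yaw -5.82
[[ 0.4589 -0.1118]
 [ 0.4513 -0.0375]
 [ 0.4438  0.0368]
 [ 0.4362  0.1111]]
p60 [150.7 187.2] 22 185.0 147.0 [ 0.6287 -0.0831  0.047 ]
p32 [210.3 190.5] 15 215.0 168.0 [ 0.6331 -0.0085  0.047 ]
p51 [269.9 186.2] 19 195.0 163.0 [0.6275 0.0664 0.047 ]
p41 [328. 189.] 1 210.0 161.0 [0.6312 0.1394 0.047 ]
pitch 0.0742 yaw 0.15
[[ 0.6298 -0.0828]
 [ 0.63   -0.0085]
 [ 0.6302  0.0657]
 [ 0.6304  0.1399]]
```

```bash
python3 - <<'E'
from m import *
c1=np.load("w1.npy",allow_pickle=True).item();c2=np.load("w2.npy",allow_pickle=True).item()
for k,s in dict(blue=(132.2,210.4),yel=(197.8,205.9),grey=(267.4,202.8),red=(338.1,189.4)).items(): print(k,cast("wrist",s,.102,c1).round(4))
print(line([cast("wrist",s,.047,c2) for s in [(151.5,186.8),(210.7,186.8),(270,186.8),(329.3,186.8)]]).round(4))
print("top");
for k,s in dict(blue=(471,334),yel=(363,342),grey=(248,346),red=(135,365)).items(): print(k,cast("top",np.array(s)/3.3+[195,130],.102).round(4))
print(line([cast("top",np.array(s)/3.3+[195,130],.047) for s in [(414,97),(312,97),(210,95),(106,93)]]).round(4))
# rail outline in top image
im=cv2.imread("pics/top0.png");sub=im[135:185,205:345]
hsv=cv2.cvtColor(sub,cv2.COLOR_BGR2HSV);m=((hsv[:,:,1]<40)&(hsv[:,:,2]>120)).astype(np.uint8)
m=cv2.morphologyEx(m,cv2.MORPH_CLOSE,np.ones((9,9)));cs,_=cv2.findContours(m,0,2);c=max(cs,key=cv2.contourArea);r=cv2.minAreaRect(c);print(r);print("rail centre",cast("top",np.array(r[0])+[205,135],.016).round(4), [cast("top",b+[205,135],.016).round(4).tolist() for b in cv2.boxPoints(r)])
E
```

```text
blue [ 0.4574 -0.1102  0.102 ]
yel [ 0.452  -0.0384  0.102 ]
grey [0.4482 0.037  0.102 ]
red [0.4328 0.1121 0.102 ]
pitch 0.0743 yaw 0.03
[[ 0.6282 -0.082 ]
 [ 0.6282 -0.0077]
 [ 0.6282  0.0665]
 [ 0.6283  0.1408]]
top
blue [ 0.4585 -0.1114  0.102 ]
yel [ 0.4522 -0.0396  0.102 ]
grey [0.4486 0.0367 0.102 ]
red [0.4351 0.1113 0.102 ]
pitch 0.0742 yaw -0.06
[[ 0.6279 -0.0827]
 [ 0.6278 -0.0086]
 [ 0.6277  0.0656]
 [ 0.6276  0.1398]]
((65.62521362304688, 25.378150939941406), (44.67011642456055, 130.56153869628906), 86.37850952148438)
rail centre [0.6299 0.0358 0.016 ] [[0.6731, 0.2012, 0.016], [0.699, -0.1221, 0.016], [0.5871, -0.1283, 0.016], [0.5621, 0.1909, 0.016]]
```

Both views agree within about 2 mm and the plug pitch is right. First saw is red: approach above it.

```bash
python3 -m creep '4 15.9 6.7 8 0 0 0;4 15.9 6.7 8 0 0 0;4 15.9 6.7 8 0 0 0;4 15.9 6.7 12.8 0 0 0;4 15.9 6.7 12.8 0 0 0' 25; python3 -m creep '4 0 0 0 0 0 0' >/dev/null; python3 - <<'E'
from h import *
pos();print(delta((.434,.1117,.093)))
im,ci=grab("wrist","w3")
cv2.imwrite("pics/w3c.png",cv2.resize(im[150:,100:410],None,fx=2.4,fy=2.4))
E
```

```text
clock: 3.38
position: [0.432, 0.1111, 0.1485]
ee_rot: [0.0, -3.137, 0.003]
force: [0.5, 0.3, 0.4]
width: 0.436
gripper_force: 0.0
t 3.5 tcp [0.4357 0.1112 0.1513] axes [[-1.0, 0.002, 0.002], [0.002, 1.0, 0.0], [-0.002, 0.0, -1.0]] F [ 0.5 -1.2 -0.2] w 0.431 g 0.0
[0.18 0.05 5.83]
```

View pics/w3c.png

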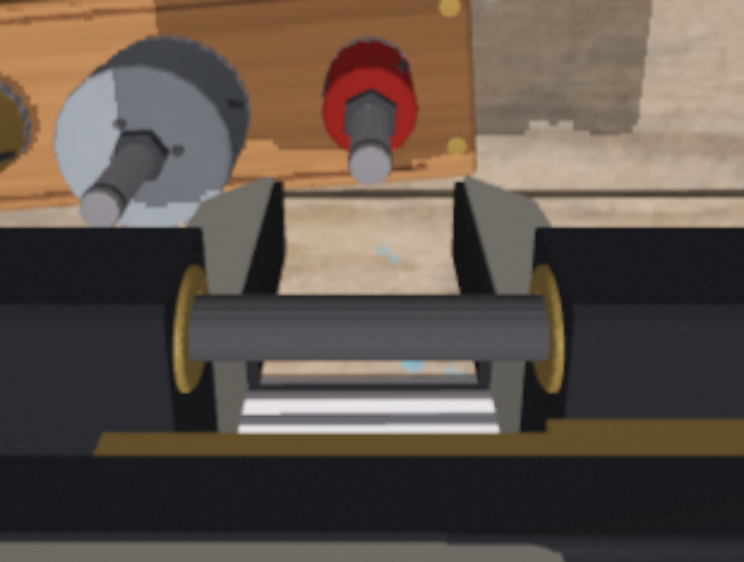

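The crop shows the red shank top at (254,218), centred between the fingers. I'll cast it for x.

```bash
python3 - <<'E'
from h import *
print(cast("wrist",(254.2,217.9),.102), cast("wrist",(101/2.4+100,208/2.4+150),.102));print(delta((.434,.1117,.093)))
E
```

```text
[0.43355356 0.11295193 0.102     ] [0.44701498 0.03827864 0.102     ]
[0.22 0.03 5.85]
```

```bash
python3 -m creep '4 0.1 0.1 3 0 0 0;4 0.1 0.1 5.8 0 0 0;4 0.1 0.1 5.8 0 0 0' >/dev/null; python3 -m creep '0 0 0 0 0 0 0;0 0 0 0 0 0 0;0 0 0 0 0 0 0;0 0 0 0 0 0 0;0 0 0 0 0 0 0' 25; python3 -m creep '0 0 0 0 0 0 0' ; python3 -c "from h import *;pos()"
```

```text
clock: 4.55
position: [0.4338, 0.1126, 0.0923]
ee_rot: [0.001, 3.141, 0.001]
force: [-0.4, 0.0, 7.1]
width: 0.123
gripper_force: 25.0
clock: 4.68
position: [0.4338, 0.1126, 0.0923]
ee_rot: [0.001, 3.141, 0.001]
force: [-0.6, -1.2, 6.3]
width: 0.121
gripper_force: 25.0
t 4.675 tcp [0.4338 0.1126 0.0923] axes [[-1.0, 0.001, 0.001], [0.001, 1.0, 0.0], [-0.001, 0.0, -1.0]] F [-0.6 -1.2  6.3] w 0.121 g 25.0
```

```bash
python3 -m creep '0 0 0 -2 0 0 0;0 0 0 -6 0 0 0;0 0 0 -10.8 0 0 0;0 0 0 -10.8 0 0 0'; python3 -m creep '0 -5 -3 0 0 0 0;0 -10 -6.2 0 0 0 0;0 -15 -9.3 0 0 0 0;0 -18 -11 0 0 0 0;0 -19.4 -12 0 0 0 0' >/dev/null; python3 -m creep '0 0 0 3 0 0 0;0 0 0 4.5 0 0 0;0 0 0 4.5 0 0 0;0 0 0 4.5 0 0 0' ; python3 - <<'E'
from h import *
pos();print(delta((.628,-.008,.155)))
im,ci=grab("wrist","w4");np.save("w4.npy",ci)
cv2.imwrite("pics/w4c.png",cv2.resize(im[130:,100:410],None,fx=2.3,fy=2.3))
E
```

```text
clock: 5.18
position: [0.4352, 0.1131, 0.2027]
ee_rot: [0.001, 3.136, 0.005]
force: [-0.2, 1.1, -0.2]
width: 0.124
gripper_force: 25.0
clock: 6.3
position: [0.6275, -0.0073, 0.1556]
ee_rot: [0.0, 3.141, 0.0]
force: [0.3, 0.6, -1.0]
width: 0.123
gripper_force: 25.0
t 6.3 tcp [ 0.6275 -0.0073  0.1556] axes [[-1.0, 0.0, 0.001], [0.0, 1.0, 0.0], [-0.001, 0.0, -1.0]] F [ 0.3  0.6 -1. ] w 0.123 g 25.0
[-0.05 -0.07  0.06]
```

View pics/w4c.png

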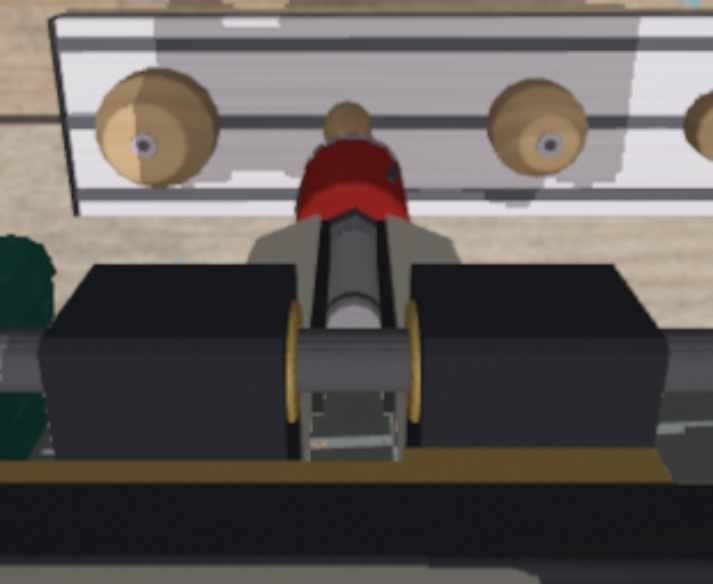

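The red saw hangs straight in the fingers over the smallest plug. The 60 bolt is at (162.6,192.6) and the 51 bolt at (339.1,192.6).

```bash
python3 - <<'E'
from h import *
c=np.load("w4.npy",allow_pickle=True).item()
for z in(.044,.048):
  for p in((162.6,192.6),(339.1,192.6)):print(z,cast("wrist",p,z,c).round(4))
E
```

```text
0.044 [ 0.629  -0.0832  0.044 ]
0.044 [0.629  0.0665 0.044 ]
0.048 [ 0.6277 -0.082   0.048 ]
0.048 [0.6277 0.0654 0.048 ]
```

```bash
python3 -m creep '0 -0.15 -0.05 1 0 0 0;0 -0.15 -0.05 3 0 0 0;0 -0.15 -0.05 4.2 0 0 0;0 -0.15 -0.05 5 0 0 0;0 -0.15 -0.05 5 0 0 0'; python3 -m creep '0 0 0 0.5 0 0 0;0 0 0 1 0 0 0;0 0 0 1 0 0 0'
```

```text
clock: 6.98
position: [0.6286, -0.0082, 0.1044]
ee_rot: [-0.001, -3.141, 0.0]
force: [-0.2, -0.4, -1.1]
width: 0.123
gripper_force: 25.0
clock: 7.35
position: [0.6286, -0.0082, 0.0946]
ee_rot: [-0.001, -3.141, -0.0]
force: [-0.3, 0.2, -0.7]
width: 0.124
gripper_force: 25.0
```

```bash
python3 -m creep '0 0 0 0.2 0 0 0;0 0 0 0.4 0 0 0;0 0 0 0.45 0 0 0;0 0 0 0.45 0 0 0'
```

```text
clock: 7.85
position: [0.6289, -0.0082, 0.0905]
ee_rot: [0.001, 3.141, 0.0]
force: [-0.6, -0.3, 0.5]
width: 0.122
gripper_force: 25.0
```

```bash
python3 -m creep '0 0 0 0.1 0 0 0;0 0 0 0.1 0 0 0'; python3 -m creep '1.6 0 0 0 0 0 0;4 0 0 0 0 0 0;4 0 0 0 0 0 0;4 0 0 0 0 0 0;4 0 0 0 0 0 0'; python3 -m creep '4 0 0 -3 0 0 0;4 0 0 -8 0 0 0;4 0 0 -8 0 0 0;4 0 0 -8 0 0 0'; python3 - <<'E'
from h import *
pos();im,ci=grab("wrist","w5")
cv2.imwrite("pics/w5c.png",cv2.resize(im[130:,100:410],None,fx=2.3,fy=2.3))
print("to grey",delta((.4478,.0375,.15)),"blue",delta((.458,-.1108,.15)))
E
```

```text
clock: 8.1
position: [0.6292, -0.0083, 0.0904]
ee_rot: [0.001, 3.141, 0.001]
force: [-2.8, 0.6, 9.9]
width: 0.124
gripper_force: 25.0
clock: 8.72
position: [0.6288, -0.0081, 0.0893]
ee_rot: [-0.001, -3.141, -0.0]
force: [-0.2, 0.6, 0.6]
width: 0.433
gripper_force: 0.0
clock: 9.22
position: [0.6287, -0.008, 0.1692]
ee_rot: [0.001, 3.142, 0.0]
force: [-0.2, 0.1, -0.5]
width: 0.436
gripper_force: 0.0
t 9.225 tcp [ 0.6287 -0.008   0.1692] axes [[-1.0, 0.0, 0.0], [0.0, 1.0, 0.0], [-0.0, 0.0, -1.0]] F [-0.2  0.1 -0.5] w 0.436 g 0.0
to grey [18.05  4.54  1.88] blue [ 17.02 -10.29   1.88]
```

View pics/w5c.png

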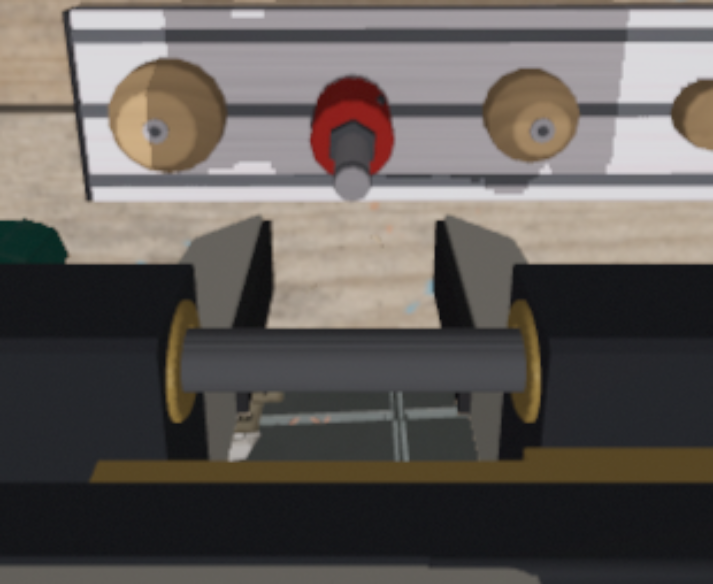

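Red is seated (contact felt at 0.0904, shank upright at the plug). Next is grey.

```bash
python3 -m creep '4 5 1.3 0 0 0 0;4 11 2.8 0 0 0 0;4 16 4 0 0 0 0;4 18.1 4.55 1.9 0 0 0;4 18.1 4.55 1.9 0 0 0' >/dev/null; python3 -m creep '4 0 0 0 0 0 0;4 0 0 0 0 0 0'; python3 - <<'E'
from m import *
pos();print(delta((.448,.0375,.093)));im,ci=grab("wrist","w6")
g=im[200:232,238:270].min(2);n,l,st,c=cv2.connectedComponentsWithStats((np.abs(g.astype(int)-int(g[18,16]))<18).astype(np.uint8));k=l[18,16];print(st[k],c[k]+[238,200]);print(cast("wrist",c[k]+[238,200],.102,ci))
cv2.imwrite("pics/w6c.png",cv2.resize(im[150:,100:410],None,fx=2.3,fy=2.3))
E
```

```text
clock: 10.15
position: [0.4492, 0.0371, 0.1506]
ee_rot: [0.002, 3.141, -0.001]
force: [-1.0, 0.2, 0.9]
width: 0.433
gripper_force: 0.0
t 10.15 tcp [0.4492 0.0371 0.1506] axes [[-1.0, 0.001, 0.001], [0.001, 1.0, -0.0], [-0.001, -0.0, -1.0]] F [-1.   0.2  0.9] w 0.433 g 0.0
[0.12 0.04 5.76]
[  5  12  17  15 202] [251.3019802  219.11881188]
[0.44703337 0.03680302 0.102     ]
```

View pics/w6c.png

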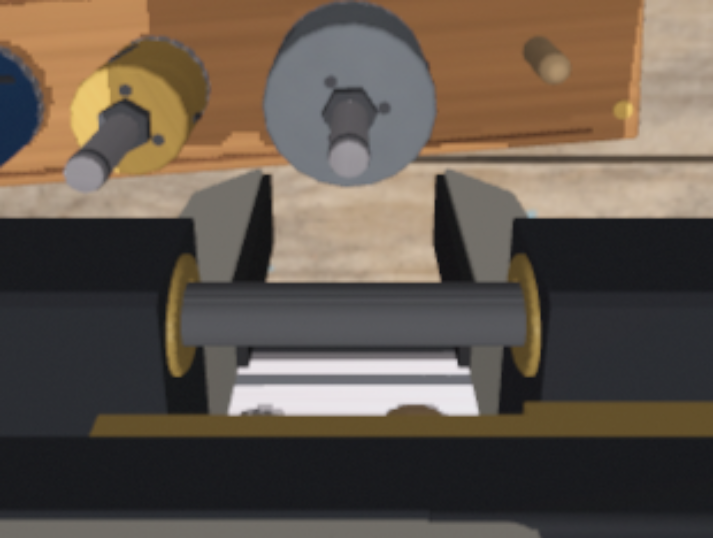

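Grey's shank top is at (251.5,219), which gives x=0.447. Descend, grip, lift and carry.

```bash
python3 -m creep '4 0.2 0 3 0 0 0;4 0.2 0 5.75 0 0 0;4 0.2 0 5.75 0 0 0' >/dev/null; python3 -m creep '0 0 0 0 0 0 0;0 0 0 0 0 0 0;0 0 0 0 0 0 0;0 0 0 0 0 0 0;0 0 0 0 0 0 0' 35; python3 -m creep '0 0 0 -2 0 0 0;0 0 0 -6 0 0 0;0 0 0 -10.8 0 0 0;0 0 0 -10.8 0 0 0;0 0 0 -10.8 0 0 0'; python3 - <<'E'
from h import *
pos();print("plug60",delta((.629,-.083,.2)))
E
```

```text
clock: 11.2
position: [0.4459, 0.0375, 0.093]
ee_rot: [0.001, 3.141, 0.0]
force: [-0.4, -1.3, 0.7]
width: 0.119
gripper_force: 35.0
clock: 11.82
position: [0.4454, 0.0376, 0.2004]
ee_rot: [-0.0, -3.141, -0.0]
force: [0.1, 0.4, -2.3]
width: 0.122
gripper_force: 35.0
t 11.825 tcp [0.4454 0.0376 0.2004] axes [[-1.0, 0.0, -0.001], [0.0, 1.0, 0.0], [0.001, 0.0, -1.0]] F [ 0.1  0.4 -2.3] w 0.122 g 35.0
plug60 [-18.37 -12.06   0.03]
```

```bash
python3 -m creep '0 -5 -3 0 0 0 0;0 -10 -6.5 0 0 0 0;0 -15 -9.8 0 0 0 0;0 -17.5 -11.5 0 0 0 0;0 -18.3 -12.05 0 0 0 0' >/dev/null; python3 -m creep '0 0 0 3 0 0 0;0 0 0 5 0 0 0;0 0 0 5 0 0 0;0 0 0 5 0 0 0' ; python3 - <<'E'
from h import *
print(delta((.6285,-.083,.105)))
im,ci=grab("wrist","w7")
cv2.imwrite("pics/w7c.png",cv2.resize(im[130:,100:410],None,fx=2.3,fy=2.3))
E
```

```text
clock: 12.95
position: [0.6286, -0.0828, 0.1512]
ee_rot: [-0.001, -3.141, -0.0]
force: [-0.1, -0.1, -1.3]
width: 0.122
gripper_force: 35.0
[ 0.01 -0.02  4.62]
```

View pics/w7c.png

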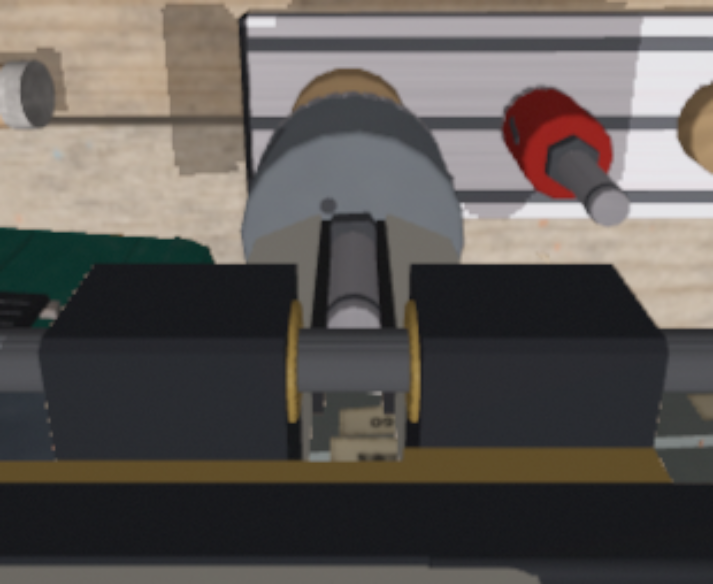

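Grey hangs upright and centred over the largest plug. Lowering.

```bash
python3 -m creep '0 0 0 1.5 0 0 0;0 0 0 3 0 0 0;0 0 0 4 0 0 0;0 0 0 4.6 0 0 0;0 0 0 4.6 0 0 0'; python3 -m creep '0 0 0 0.4 0 0 0;0 0 0 0.8 0 0 0;0 0 0 1 0 0 0;0 0 0 1 0 0 0';python3 -m creep '0 0 0 0.2 0 0 0;0 0 0 0.35 0 0 0;0 0 0 0.45 0 0 0;0 0 0 0.45 0 0 0'
```

```text
clock: 13.62
position: [0.6285, -0.0832, 0.1043]
ee_rot: [-0.001, -3.141, 0.0]
force: [-0.5, -0.3, -1.0]
width: 0.125
gripper_force: 35.0
clock: 14.12
position: [0.6287, -0.0831, 0.0947]
ee_rot: [-0.001, -3.141, -0.0]
force: [-0.4, -0.5, -1.3]
width: 0.117
gripper_force: 35.0
clock: 14.62
position: [0.6289, -0.0835, 0.091]
ee_rot: [0.002, 3.141, 0.0]
force: [-1.6, -0.5, 5.1]
width: 0.122
gripper_force: 35.0
```

```bash
python3 -m creep '1.6 0 0 0 0 0 0;4 0 0 0 0 0 0;4 0 0 0 0 0 0;4 0 0 0 0 0 0;4 0 0 0 0 0 0'; python3 -m creep '4 0 0 -3 0 0 0;4 0 0 -8 0 0 0;4 0 0 -8 0 0 0' >/dev/null; python3 -m creep '4 5 -0.8 0 0 0 0;4 11 -1.8 0 0 0 0;4 16 -2.5 0 0 0 0;4 17.1 -2.75 2 0 0 0;4 17.1 -2.75 2 0 0 0' >/dev/null; python3 -m creep '4 0 0 0 0 0 0;4 0 0 0 0 0 0'; python3 - <<'E'
from m import *
print(delta((.458,-.1108,.093)));im,ci=grab("wrist","w8")
g=im[200:232,238:270].min(2);n,l,st,c=cv2.connectedComponentsWithStats((np.abs(g.astype(int)-int(g[18,16]))<18).astype(np.uint8));k=l[18,16];print(st[k],c[k]+[238,200]);print(cast("wrist",c[k]+[238,200],.102,ci))
cv2.imwrite("pics/w8c.png",cv2.resize(im[150:,100:410],None,fx=2.3,fy=2.3))
E
```

```text
clock: 15.25
position: [0.6288, -0.0831, 0.0903]
ee_rot: [-0.001, -3.142, -0.0]
force: [0.1, -0.1, 0.7]
width: 0.437
gripper_force: 0.0
clock: 16.5
position: [0.459, -0.1105, 0.1507]
ee_rot: [0.0, 3.141, -0.001]
force: [-0.8, -0.8, 0.8]
width: 0.436
gripper_force: 0.0
[ 0.1  -0.03  5.77]
[  0  13  32  19 363] [252.16528926 223.8953168 ]
[ 0.46025282 -0.11024976  0.102     ]
```

View pics/w8c.png

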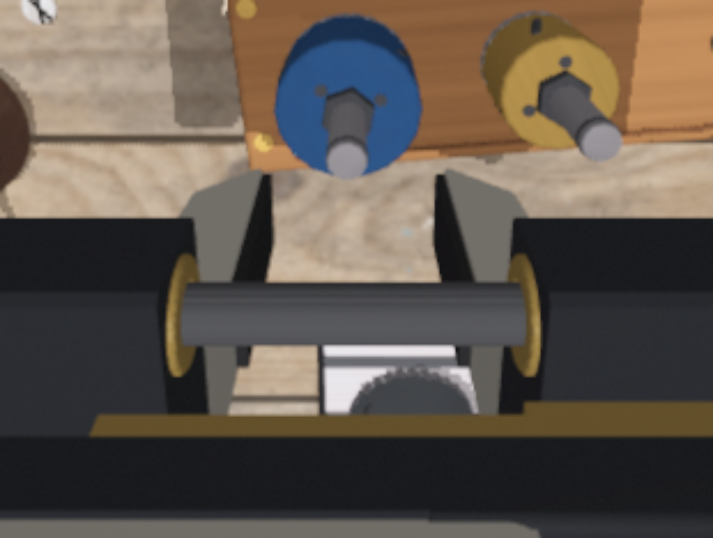

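Blue's shank top is at (251.3,219), the same offset as grey had, so x≈0.457. Same grasp.

```bash
python3 -m creep '4 0.2 0 3 0 0 0;4 0.2 0 5.75 0 0 0;4 0.2 0 5.75 0 0 0' >/dev/null; python3 -m creep '0 0 0 0 0 0 0;0 0 0 0 0 0 0;0 0 0 0 0 0 0;0 0 0 0 0 0 0;0 0 0 0 0 0 0' 35; python3 -m creep '0 0 0 -2 0 0 0;0 0 0 -6 0 0 0;0 0 0 -12 0 0 0;0 0 0 -12 0 0 0;0 0 0 -12 0 0 0'; python3 - <<'E'
from h import *
pos();print("plug51",delta((.6285,.067,.15)))
E
```

```text
clock: 17.55
position: [0.4559, -0.1105, 0.0931]
ee_rot: [0.001, 3.141, 0.0]
force: [-0.3, -1.1, 2.2]
width: 0.122
gripper_force: 35.0
clock: 18.18
position: [0.4554, -0.1101, 0.2125]
ee_rot: [-0.0, -3.141, -0.001]
force: [-0.0, -0.2, -1.7]
width: 0.123
gripper_force: 35.0
t 18.175 tcp [ 0.4554 -0.1101  0.2125] axes [[-1.0, 0.0, -0.0], [0.0, 1.0, 0.001], [0.0, 0.001, -1.0]] F [-0.  -0.2 -1.7] w 0.123 g 35.0
plug51 [-17.31  17.71   6.26]
```

```bash
python3 -m creep '0 -4 4 0 0 0 0;0 -8 8.2 0 0 0 0;0 -12 12.3 0 0 0 0;0 -15.5 15.9 0 0 0 0;0 -17.3 17.7 0 0 0 0' >/dev/null; python3 -m creep '0 0 0 3 0 0 0;0 0 0 6.2 0 0 0;0 0 0 6.2 0 0 0;0 0 0 6.2 0 0 0;0 0 0 6.2 0 0 0' ; python3 - <<'E'
from h import *
print(delta((.6285,.067,.105)))
im,ci=grab("wrist","w9")
E
```

```text
clock: 19.42
position: [0.6296, 0.0662, 0.152]
ee_rot: [0.001, 3.14, 0.001]
force: [0.6, -0.6, -0.8]
width: 0.121
gripper_force: 35.0
[0.12 0.08 4.7 ]
```

```bash
python3 -m creep '0 0.1 0.05 1.5 0 0 0;0 0.1 0.05 3 0 0 0;0 0.1 0.05 4 0 0 0;0 0.1 0.05 4.6 0 0 0;0 0.1 0.05 4.6 0 0 0'; python3 -m creep '0 0 0 0.4 0 0 0;0 0 0 0.8 0 0 0;0 0 0 1 0 0 0;0 0 0 1 0 0 0';python3 -m creep '0 0 0 0.2 0 0 0;0 0 0 0.35 0 0 0;0 0 0 0.45 0 0 0;0 0 0 0.45 0 0 0'
```

```text
clock: 20.1
position: [0.6277, 0.0667, 0.1043]
ee_rot: [-0.001, -3.141, 0.0]
force: [0.3, -0.1, -0.9]
width: 0.115
gripper_force: 35.0
clock: 20.6
position: [0.6278, 0.0668, 0.0947]
ee_rot: [-0.001, -3.141, 0.0]
force: [0.4, -0.4, -0.7]
width: 0.12
gripper_force: 35.0
clock: 21.1
position: [0.6281, 0.0667, 0.0912]
ee_rot: [0.001, 3.141, 0.0]
force: [-1.8, -0.7, 6.2]
width: 0.124
gripper_force: 35.0
```

Contact felt at the right height. Release, then go to yellow.

```bash
python3 -m creep '1.6 0 0 0 0 0 0;4 0 0 0 0 0 0;4 0 0 0 0 0 0;4 0 0 0 0 0 0;4 0 0 0 0 0 0'; python3 -m creep '4 0 0 -3 0 0 0;4 0 0 -8 0 0 0;4 0 0 -8 0 0 0' >/dev/null; python3 -m creep '4 5 -3 0 0 0 0;4 10 -6 0 0 0 0;4 15 -9 0 0 0 0;4 17.5 -10.55 2 0 0 0;4 17.5 -10.55 2 0 0 0' >/dev/null; python3 -m creep '4 0 0 0 0 0 0;4 0 0 0 0 0 0'; python3 - <<'E'
from m import *
print(delta((.452,-.039,.093)));im,ci=grab("wrist","w10");np.save("w10.npy",ci)
cv2.imwrite("pics/w10c.png",cv2.resize(im[150:,100:410],None,fx=2.3,fy=2.3))
E
```

```text
clock: 21.72
position: [0.6279, 0.0669, 0.0903]
ee_rot: [-0.001, -3.142, -0.0]
force: [0.4, 0.0, -0.6]
width: 0.435
gripper_force: 0.0
clock: 22.98
position: [0.454, -0.038, 0.1506]
ee_rot: [-0.001, 3.141, -0.0]
force: [0.2, -0.4, -0.6]
width: 0.433
gripper_force: 0.0
[ 0.2  -0.09  5.76]
```

View pics/w10c.png

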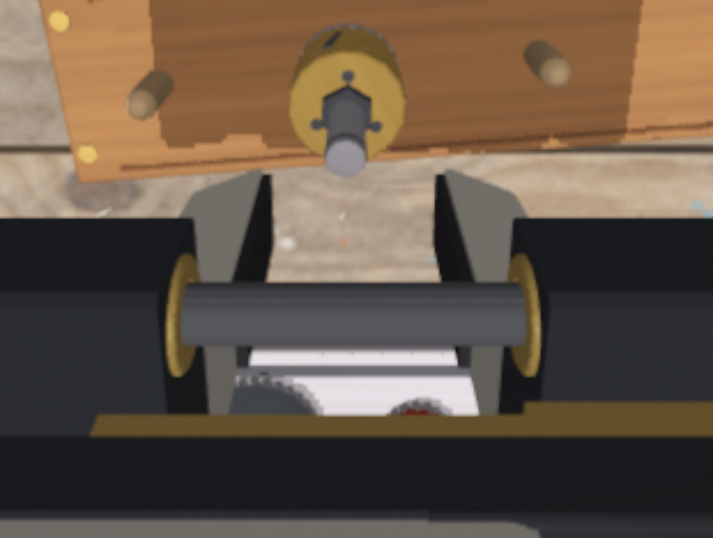

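Yellow's shank top is at (250.9,218.5), centred between the fingers. Same grasp.

```bash
python3 -m creep '4 0.2 -0.05 3 0 0 0;4 0.2 -0.05 5.75 0 0 0;4 0.2 -0.05 5.75 0 0 0' >/dev/null; python3 -m creep '0 0 0 0 0 0 0;0 0 0 0 0 0 0;0 0 0 0 0 0 0;0 0 0 0 0 0 0;0 0 0 0 0 0 0' 30; python3 -m creep '0 0 0 -2 0 0 0;0 0 0 -6 0 0 0;0 0 0 -12 0 0 0;0 0 0 -12 0 0 0;0 0 0 -12 0 0 0'; python3 - <<'E'
from h import *
pos();print("plug41",delta((.6285,.1415,.15)))
E
```

```text
clock: 24.02
position: [0.4511, -0.039, 0.0932]
ee_rot: [0.001, 3.141, 0.0]
force: [0.2, -0.3, 3.9]
width: 0.123
gripper_force: 30.0
clock: 24.65
position: [0.4504, -0.0387, 0.2125]
ee_rot: [-0.0, -3.141, -0.001]
force: [0.0, 0.7, -1.2]
width: 0.122
gripper_force: 30.0
t 24.65 tcp [ 0.4504 -0.0387  0.2125] axes [[-1.0, 0.0, -0.0], [0.0, 1.0, 0.001], [0.0, 0.001, -1.0]] F [ 0.   0.7 -1.2] w 0.122 g 30.0
plug41 [-17.81  18.02   6.26]
```

```bash
python3 -m creep '0 -4 4 0 0 0 0;0 -8 8.2 0 0 0 0;0 -12 12.3 0 0 0 0;0 -15.8 16 0 0 0 0;0 -17.8 18 0 0 0 0' >/dev/null; python3 -m creep '0 0 0 3 0 0 0;0 0 0 6.2 0 0 0;0 0 0 6.2 0 0 0;0 0 0 6.2 0 0 0;0 0 0 6.2 0 0 0' ; python3 - <<'E'
from h import *
print(delta((.6283,.1415,.105)))
im,ci=grab("wrist","w11");cv2.imwrite("pics/w11c.png",cv2.resize(im[130:,100:410],None,fx=2.3,fy=2.3))
E
```

```text
clock: 25.9
position: [0.6297, 0.1408, 0.1521]
ee_rot: [0.001, 3.14, 0.001]
force: [0.1, 0.1, -0.9]
width: 0.119
gripper_force: 30.0
[0.14 0.07 4.71]
```

View pics/w11c.png

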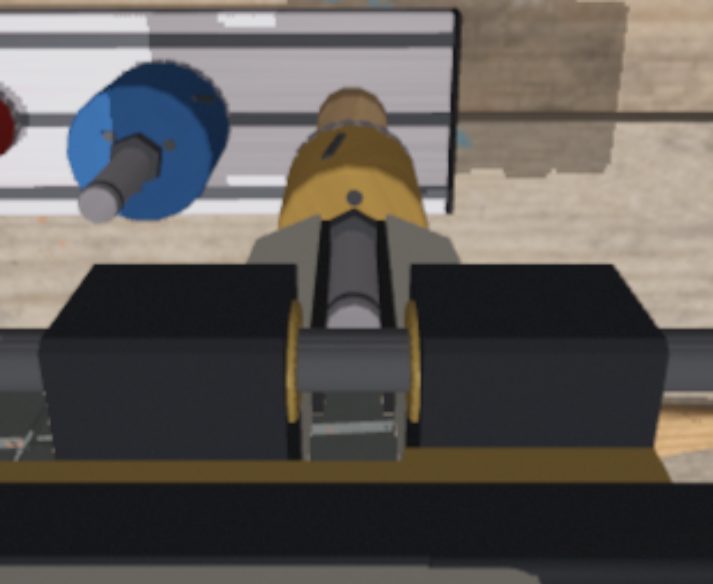

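Yellow hangs over the left-end plug, and blue stands seated beside it. Lowering.

```bash
python3 -m creep '0 0.1 0.05 1.5 0 0 0;0 0.1 0.05 3 0 0 0;0 0.1 0.05 4 0 0 0;0 0.1 0.05 4.6 0 0 0;0 0.1 0.05 4.6 0 0 0'; python3 -m creep '0 0 0 0.4 0 0 0;0 0 0 0.8 0 0 0;0 0 0 1 0 0 0;0 0 0 1 0 0 0';python3 -m creep '0 0 0 0.2 0 0 0;0 0 0 0.35 0 0 0;0 0 0 0.45 0 0 0;0 0 0 0.45 0 0 0'
```

```text
clock: 26.58
position: [0.6277, 0.1412, 0.1043]
ee_rot: [-0.001, -3.141, 0.001]
force: [-0.5, -0.2, -2.0]
width: 0.125
gripper_force: 30.0
clock: 27.08
position: [0.6279, 0.1413, 0.0948]
ee_rot: [-0.001, -3.141, 0.0]
force: [0.2, 0.8, -1.6]
width: 0.119
gripper_force: 30.0
clock: 27.58
position: [0.6282, 0.1412, 0.0913]
ee_rot: [0.001, 3.141, 0.001]
force: [-2.1, -0.6, 7.2]
width: 0.12
gripper_force: 30.0
```

Release, lift clear and back off, then a final look from above.

```bash
python3 -m creep '1.6 0 0 0 0 0 0;4 0 0 0 0 0 0;4 0 0 0 0 0 0;4 0 0 0 0 0 0;4 0 0 0 0 0 0'>/dev/null; python3 -m creep '4 0 0 -3 0 0 0;4 0 0 -8 0 0 0;4 0 0 -14 0 0 0;4 0 0 -19 0 0 0;4 0 0 -19 0 0 0' ; python3 -m creep '4 10 -6 0 0 0 0;4 25 -12 0 0 0 0;4 25 -12 0 0 0 0;4 25 -12 0 0 0 0;4 25 -12 0 0 0 0';python3 -m creep '4 0 0 0 0 0 0;4 0 0 0 0 0 0;4 0 0 0 0 0 0'; python3 - <<'E'
from h import *
pos();t,_=grab("top","t2");s,_=grab("scene","s2")
a=cv2.resize(t[125:275,195:435],(640,400)[:2] and (400,250));b=cv2.resize(s[150:260,180:340],(400,275))
c=np.zeros((530,400,3),np.uint8);c[:250]=a;c[255:]=b;cv2.imwrite("pics/fin.png",c)
E
```

```text
clock: 28.82
position: [0.6301, 0.1412, 0.285]
ee_rot: [0.001, 3.134, 0.004]
force: [0.2, 0.2, -1.2]
width: 0.435
gripper_force: 0.0
clock: 29.45
position: [0.3743, 0.0202, 0.2792]
ee_rot: [-0.001, -3.139, -0.001]
force: [0.8, 1.2, 0.8]
width: 0.436
gripper_force: 0.0
clock: 29.82
position: [0.3786, 0.0219, 0.2802]
ee_rot: [-0.001, -3.141, 0.001]
force: [0.2, -0.2, 1.2]
width: 0.437
gripper_force: 0.0
t 29.825 tcp [0.3786 0.0219 0.2802] axes [[-1.0, 0.0, -0.0], [0.0, 1.0, -0.001], [0.0, -0.001, -1.0]] F [ 0.2 -0.2  1.2] w 0.437 g 0.0
```

View pics/fin.png

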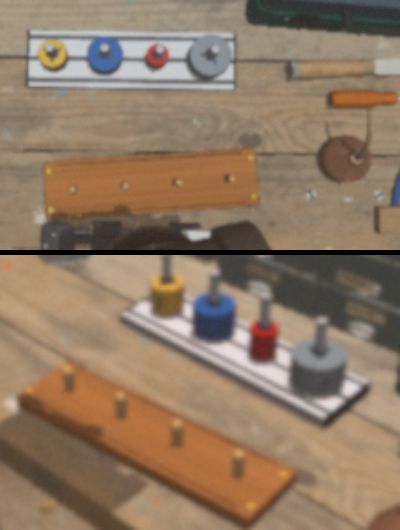

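The board is empty, and yellow, blue, red and grey stand upright in the rail's order with their teeth on the rail. The can is where it was.

```bash
python3 -c "from cell import job;print(job.sign_off())"
```

```text
the job is handed in; nothing more can be done
None
```

All four saws are on the rail over their own plugs (41, 51, 32, 60 from left to right) and look upright and fully down in the final pictures; the job was handed in at about 30 s, and sign-off returned no verdict.

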